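# Unlatch the bench fixture and draw out its die slide

## Robot

A 7-joint arm with a two-finger parallel gripper is mounted at the origin on the work surface. World frame = base frame: x ahead of the robot, y to its left, z up, the work surface at z = 0. Lengths are in m, angles in rad, forces in N, time in s.
With the tool pointing down it reaches from about 0.4 to 0.85 m from the base axis. Payload 4.5 kg.
Tool frame: the origin (TCP) lies where the fingers leave the gripper's body, on its centre line; the fingertips stand 64 mm ahead of it and the grasp point (between the pads) lies 45 mm ahead of it; z points along the fingers, y is the direction in which the jaws open and shut (so a half turn about z gives the same grasp; the last joint's range is limited). The gripper opens to 88 mm and grips with 3 to 60 N. Pads are 18 mm wide; open, the fingers measure 123 mm over their backs; the gripper's body (75 mm by 187 mm) begins 45 mm behind the grasp point.
Start: joints at [-1.248, 0.689, -0.195, 1.565, 0.157, 0.902, -0.215], TCP at [0.178, 0.599, 0.303] pointing down, gripper open.
Joint ranges: [-3.01, 3.01], [-0.46, 2.08], [-1.47, 1.51], [0.13, 2.56], [-1, 4.14], [0.04, 2.09], [-2.66, 2.66]. Speed limits (rad/s): [2.57, 2.57, 3.14, 3.14, 3.14, 3.14, 3.14].

## Interface

Orientations are given as a rotation vector (axis times angle).
In Python, from station import r, fingers, sensors, vision, job gives the robot as it stands. Calls block until the motion is done:
- r.reach(position, orientation): joint-space move of the TCP to a pose.
- r.movel(position, orientation=None, speed=0.15, f_stop=None): straight line of the TCP; orientation=None keeps the orientation; speed is the mean speed in m/s. With f_stop (N) it stops when the force on the tool has changed by that much, and returns True; else False.
- r.movej(angles): joint-space move.
- fingers.set_gripper(opening, strength=None): finger opening in m; strength is the grip in N (None keeps the last); returns when the fingers have stopped.
- r.pause(seconds).
- r.solve_ik(position, orientation): joint angles nearest the present ones, or None.
- sensors.sense(): the state.
- vision.capture(name): name is "side" or "top"; returns (picture, depth): 420x560x3 uint8, red, green, blue; 420x560 float32, m along the optical axis (not along the pixel's ray), 0 where there is no reading.
- vision.camera_model(name): a dict with "intrinsics" (3x3 intrinsics, pixels), "eye" and "rotation" of the camera in the world. Camera axes: x right, y down, z forward; pixel columns grow to the right and rows downward; lengths in m; the calibration is good to about 2 mm. A picture is of the moment at which its call begins. camera_model takes no time and is no camera call.
A pose or a line that the arm cannot do raises r.IKError and nothing moves.
- job.hand_in(): hands the job in, once; it reports no verdict.
The state is a dict: "clock": time; "joint_pos": joint angles; "dq": joint speeds; "joint_efforts": joint torques, N m; "tool_pos": TCP position; "eef_rot": TCP orientation; "force": force on the tool from outside, world axes, zero at the start; "ft_torque": the same for the moment, N m; "finger_gap": finger opening in m.
Only numpy, scipy, OpenCV 4.12 (cv2) and the standard library are available. Lean on these libraries where they do the work, as an engineer would, in place of code of your own. Each camera call takes 0.05 s, during which the arm holds its last target.

## Task

Take the die slide out of the green bench fixture. Lift the retaining lever out of its notch, swing it over the gate to the other notch and let it drop down in there, then draw the slide straight out of its channel, keeping it level all the way, and set it down flat on the floor of the shallow plywood tray. Let go of everything and do not disturb the parts bin, the brass plate, the bottle or the screwdriver.

Things in the scene. Friction and masses are not known exactly. Their poses are not given: they have to be found in the camera images.
- fixture: Fixed green bench fixture, steel C-channel on top. Origin: on the bench under the channel's middle; z up; the channel runs along x, 100 mm long, open at its -x end (the slide comes out along -x), back stop at x = +52 mm. Two lips, tops 66 mm above the bench, cover the slide's edges and leave a 44 mm slot open along the top.
- channel_mouth (a point): Middle of the channel's floor at its open end: fixture x = -50, y = 0 mm, 45 mm above the bench. The channel is 62 mm wide and 14 mm high inside.
- lever_pivot (a point): Lever's vertical pivot: fixture x = -70, y = +85 mm, on a low ear (38 mm high) ahead of the fixture's left corner. Around it on a 40 mm radius stands the gate of small dark steel blocks: a hump 58 mm high (above the bench) between the two notches, end blocks 66 mm high. Pivot post and hub rise to 75 mm with the lever down.
- lever_swing (a joint): Angle (rad) of the retaining lever about its pivot: 0 = locked, the arm points along the fixture's -y, across the channel mouth, and blocks the slide; grows clockwise seen from above; pi/2 = open, the arm points along the fixture's -x. Stops at both ends, slight friction; passes the gate hump only while lifted.
- lever_lift (a joint): Height (m) by which the lever arm is raised: 0 = down in a notch, at most 0.026. It must be above about 0.014 to pass over the hump. No spring: the lever (0.2 kg) sinks by its own weight.
- lever_knob (a point): Middle of the round steel knob standing on the lever arm: 22 mm wide, 34 mm high, on a 10 mm stem, its middle 101 mm above the bench when the lever is down, 88 mm from the pivot. The arm is a 12 x 12 mm steel bar, 100 mm long from the pivot, underside 45 mm above the bench when down.
- slide: Loose die slide: aluminium plate 110 x 60 x 12 mm (x, y, z), about 0.3 kg, with an upright grip tab and a round brass die (36 mm wide, 14 mm high, at x = +28). Origin: centre of the plate's underside; z up. At the start home in the channel, axes along the fixture's, origin about 5 mm to -x of the fixture's. Play 1 mm either side, 2 mm in height. Its tail is clear once it is drawn 100 mm.
- slide_tab (a point): Point to grip on the slide's upright tab, at x = -20, y = 0, z = +54 mm in the slide's frame (99 mm above the bench when home). The tab is 14 mm thick (slide's x), 30 mm wide (y) and rises to 72 mm above the plate's underside.
- tray: Fixed shallow plywood tray 210 x 160 mm (its x, y) outside, 20 mm high, walls 8 mm thick; floor 8 mm above the bench. Origin: on the bench under its centre. It stands to the left or right of the fixture, the bin on the other side.
- bin: Bystander: green open parts bin 170 x 120 x 55 mm, loose, origin under its centre.
- star_plate: Bystander: brass cross-shaped plate about 100 mm across, 18 mm thick, origin under its centre.
- oil: Bystander: white plastic bottle, 52 mm in diameter, 110 mm high, origin under its centre.
- driver: Bystander: screwdriver with a black handle, about 200 mm long, lying on the bench beyond the fixture.
Not all that is in view belongs to the job. Of the things that look like the fixture, take the one that is farthest to the robot's right at the start.

How it is judged:
On the way, in this order (a step that is already met when the one before it is completed fails the run):
1. the lever is lifted over the gate and down in the open notch, the slide still home (value of joint lever_swing above 1.4 rad and value of joint lever_lift below 0.005 m and x of slide in the frame of fixture above -0.03 m), for 0.2 s.
2. the slide is drawn wholly out of the channel, level (x of slide in the frame of fixture below -0.106 m and angle between slide's own z axis and vertical below 0.2 rad), for 0.1 s.
At the end, for the whole second after the job is handed in: The lever is down in the open notch (swing over 1.4 rad, lift under 5 mm) and the slide lies flat at rest on the tray's floor, inside its walls (tilt under 0.04 rad, underside within 3 mm of the floor) (value of joint lever_swing above 1.4 rad and value of joint lever_lift below 0.005 m and x of slide in the frame of tray between -0.08 and 0.08 m and y of slide in the frame of tray between -0.06 and 0.06 m and z of slide in the frame of tray below 0.011 m and angle between slide's own z axis and vertical below 0.04 rad and linear speed of slide below 0.02 m/s); the robot touches nothing.
It fails at once if the slide is tipped more than about 14 degrees from level (angle between slide's own z axis and vertical above 0.25 rad).
It fails at once if a bystander is pushed away by more than 25 mm (distance of any of bin, star_plate, oil, driver from where it was at the start of the episode above 0.025 m).
It also fails if it takes over 61 s, if anything falls off the work surface, if the arm or the gripper's body presses on something with over 40 N, if the wrist force passes 120 N, or if a joint passes its speed limit or range.

## Working session

There is one attempt and no reset: what is moved stays moved. The work goes in short steps, each a Python script; the robot and the scene stay as the last script left them, time stands still between calls to the robot, and variables do not carry over. Pictures are saved under pics/ and viewed, and the job is handed in when it is done.

```bash
ls; mkdir -p pics; python3 - <<'E'
from station import r, fingers, sensors, vision, job
import cv2, numpy as np
np.set_printoptions(precision=4,suppress=True)
for n in("side","top"):
    p,d=vision.capture(n); cv2.imwrite(f"pics/{n}0.png",p[:,:,::-1]); np.savez(f"pics/{n}0.npz",p=p,d=d)
    print(n,vision.camera_model(n))
print(sensors.sense())
E
```

```text
pics
side {'intrinsics': array([[481.4529,   0.    , 272.8119],
       [  0.    , 481.4529, 209.1923],
       [  0.    ,   0.    ,   1.    ]]), 'eye': array([ 0.2678, -0.5814,  0.9474]), 'rotation': array([-2.4162,  0.5158, -0.175 ])}
top {'intrinsics': array([[404.0568,   0.    , 281.6342],
       [  0.    , 404.0568, 210.6613],
       [  0.    ,   0.    ,   1.    ]]), 'eye': array([0.4301, 0.0484, 0.981 ]), 'rotation': array([-2.1575,  2.1022, -0.14  ])}
{'clock': 0.1, 'joint_pos': array([-1.2482,  0.6899, -0.1945,  1.5662,  0.1573,  0.9025, -0.2151]), 'dq': array([-0.0016, -0.0017,  0.0021, -0.0044, -0.0007,  0.0012, -0.0011]), 'joint_efforts': array([ -0.003 , -52.8502,  -1.2713, -15.384 ,  -0.0525,   0.0019,
         0.    ]), 'tool_pos': array([0.1779, 0.5987, 0.302 ]), 'eef_rot': array([-0.452 , -3.1088,  0.0025]), 'force': array([-0.0813,  0.3008,  0.4258]), 'ft_torque': array([-0.0072, -0.0255,  0.007 ]), 'finger_gap': 0.08825335969851204}
```

View pics/side0.png

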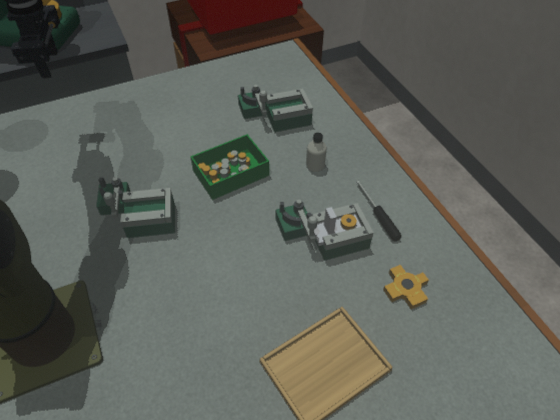

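View pics/top0.png

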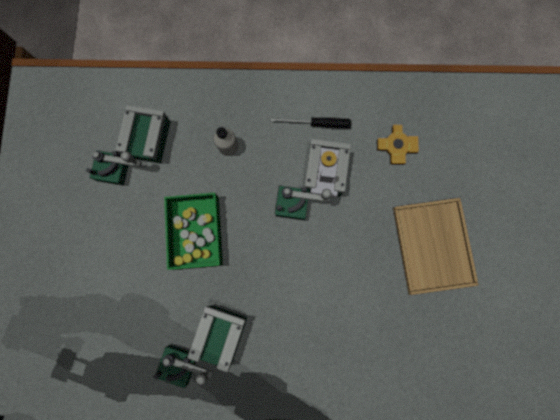

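The top view holds three fixture look-alikes: (140,140), (205,345) and (325,170). Robot-right is larger columns, so I take the one at (325,170). It is also the only one with a brass die. I'll check it in a crop and measure it.

```bash
cat > h.py <<'E'
import numpy as np, cv2
from scipy.spatial.transform import Rotation as R
from station import r, fingers, sensors, vision, job
np.set_printoptions(precision=4,suppress=True)
C={}
for n in("side","top"):
    m=vision.camera_model(n); C[n]=(np.array(m["intrinsics"]),np.array(m["eye"]),R.from_rotvec(m["rotation"]).as_matrix())
def ray(n,uv):
    K,e,M=C[n]; v=np.atleast_2d(uv).astype(float)
    d=np.c_[(v[:,0]-K[0,2])/K[0,0],(v[:,1]-K[1,2])/K[1,1],np.ones(len(v))]
    return e,d@M.T
def onz(n,uv,z):
    e,d=ray(n,uv); return e+d*((z-e[2])/d[:,2])[:,None]
def dep(n,D):
    h,w=D.shape; vv,uu=np.mgrid[:h,:w]
    e,d=ray(n,np.c_[uu.ravel(),vv.ravel()]); return (e+d*D.reshape(-1,1)).reshape(h,w,3)
def tri(uv1,uv2):
    e1,d1=ray("top",uv1);e2,d2=ray("side",uv2);d1=d1[0];d2=d2[0]
    A=np.c_[d1,-d2];t=np.linalg.lstsq(A,e2-e1,rcond=None)[0]
    a=e1+d1*t[0];b=e2+d2*t[1]; return (a+b)/2,np.linalg.norm(a-b)
def proj(n,P):
    K,e,M=C[n]; c=(np.atleast_2d(P)-e)@M; return np.c_[c[:,0]/c[:,2]*K[0,0]+K[0,2],c[:,1]/c[:,2]*K[1,1]+K[1,2]]
E
python3 - <<'E'
from h import *
t=np.load("pics/top0.npz");s=np.load("pics/side0.npz")
a=cv2.resize(t["p"][125:235,265:365],None,fx=5.4,fy=5.4,interpolation=cv2.INTER_CUBIC)
b=cv2.resize(s["p"][185:265,265:385],None,fx=6,fy=6,interpolation=cv2.INTER_CUBIC)
cv2.imwrite("pics/ct.png",a[:,:,::-1]);cv2.imwrite("pics/cs.png",b[:,:,::-1])
for n,q in(("top",t),("side",s)):
    X=dep(n,q["d"]); np.save(f"pics/X{n}.npy",X)
X=np.load("pics/Xtop.npy")
for u,v in((325,170),(140,140),(205,345),(435,245),(450,100),(330,157),(398,144),(224,135)): print((u,v),X[v,u])
X=np.load("pics/Xside.npy")
for u,v in((345,230),(325,360),(350,220),(450,300)): print((u,v),X[v,u])
E
```

```text
(325, 170) [ 0.6572 -0.022   0.1172]
(140, 140) [0.7404 0.4204 0.0477]
(205, 345) [0.2674 0.2357 0.0445]
(435, 245) [ 0.5077 -0.2952  0.0069]
(450, 100) [ 0.8788 -0.3473 -0.0015]
(330, 157) [ 0.7009 -0.0371  0.07  ]
(398, 144) [ 0.753  -0.2086  0.0181]
(224, 135) [0.7355 0.2057 0.1094]
(345, 230) [ 0.6831 -0.0453  0.0541]
(325, 360) [ 0.5095 -0.2832  0.0064]
(350, 220) [ 0.7003 -0.0345  0.07  ]
(450, 300) [ 0.8261 -0.2724 -0.0034]
```

```bash
sleep 1
```

```text
(no output)
```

View pics/ct.png

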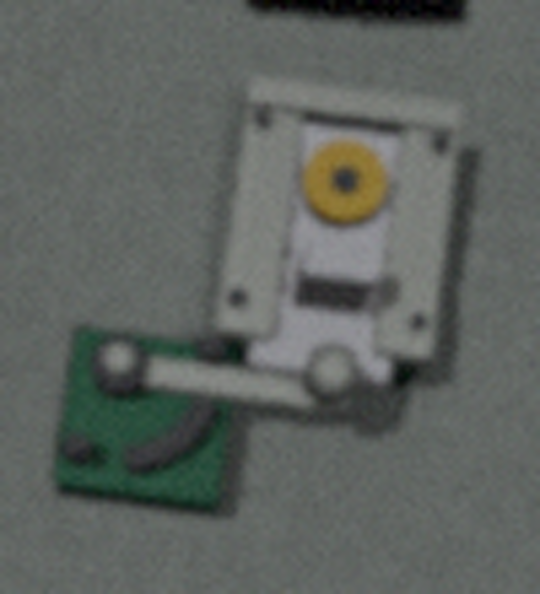

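View pics/cs.png

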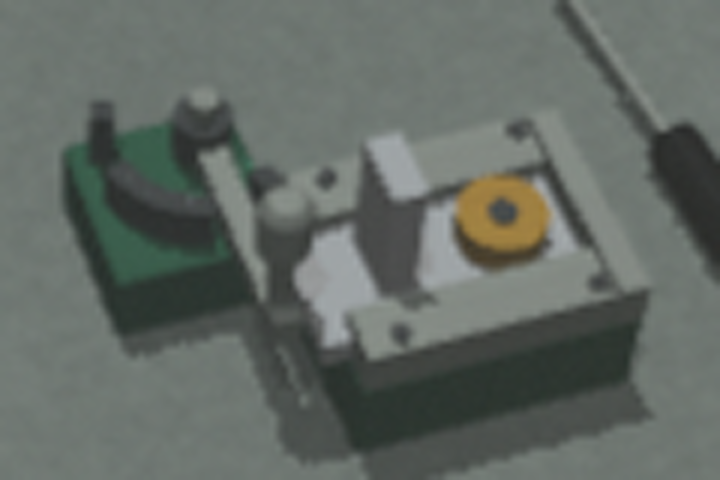

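Both crops show the fixture with slide, brass die, tab, knob and lever in place; the other two have empty channels. Next I triangulate the lip screws, die, knob, pivot and tray corners.

```bash
python3 - <<'E'
from h import *
T=lambda u,v:(265+(u+.5)/5.4-.5,125+(v+.5)/5.4-.5)
S=lambda u,v:(265+(u+.5)/6-.5,185+(v+.5)/6-.5)
L={}
for k,a,b in [("FL",(263,118),(519,130)),("FR",(440,144),(600,282)),("NL",(236,297),(327,178)),("NR",(418,321),(401,333)),("die",(345,180),(503,210)),("knobtop",(332,369),(286,203)),("pivot",(121,357),(205,98))]:
    p,e=tri(T(*a),S(*b));L[k]=p
    print(k,p,"gap",e,"topz66",onz("top",T(*a),p[2])[0])
H=[L[k] for k in("FL","FR","NL","NR")]
# at z=66 plane
for n,f,i in(("top",T,0),("side",S,1)):
    q={"FL":((263,118),(519,130)),"FR":((440,144),(600,282)),"NL":((236,297),(327,178)),"NR":((418,321),(401,333))}
    P={k:onz(n,f(*v[i]),.066)[0] for k,v in q.items()}
    c=sum(P.values())/4; x=(P["FL"]+P["FR"]-P["NL"]-P["NR"])/2; y=(P["FL"]+P["NL"]-P["FR"]-P["NR"])/2
    print(n,"ctr",c,"yaw x",np.degrees(np.arctan2(x[1],x[0])),"yaw y-90",np.degrees(np.arctan2(-y[0],y[1])),np.linalg.norm(x),np.linalg.norm(y))
    for nm,i2,z in(("die",i,.071),):
        print("die",onz(n,f(*((345,180),(503,210))[i]),.071))
    print("knob z118",onz(n,f(*((332,369),(286,203))[i]),.118),"pivot z75",onz(n,f(*((121,357),(205,98))[i]),.075))
for n in("top","side"):
    X=np.load(f"pics/X{n}.npy"); p=np.load(f"pics/{n}0.npz")["p"]
    hsv=cv2.cvtColor(p,cv2.COLOR_RGB2HSV)
    m=cv2.inRange(hsv,(8,50,60),(28,255,255))
    nn,l,st,ce=cv2.connectedComponentsWithStats(cv2.morphologyEx(m,cv2.MORPH_CLOSE,np.ones((5,5))))
    for i in range(1,nn):
        if st[i,4]>1500 and st[i,1]>150:
            c=max(cv2.findContours((l==i).astype(np.uint8),0,1)[0],key=cv2.contourArea)
            q=cv2.boxPoints(cv2.minAreaRect(c)) if n=="top" else cv2.approxPolyDP(c,10,True)[:,0]
            print(n,"box",q.tolist(), "\n",onz(n,q,.02 )) 
            ins=X[cv2.erode((l==i).astype(np.uint8),np.ones((25,25)))>0]; print("floor med z",np.median(ins[:,2]))
E
```

```text
FL [0.7257 0.0022 0.0667] gap 0.0019507445688940383 topz66 [0.7267 0.0019 0.0667]
FR [ 0.7162 -0.0747  0.0663] gap 0.0009874797829732716 topz66 [ 0.7167 -0.0748  0.0663]
NL [0.6461 0.0124 0.0656] gap 0.001840355777448785 topz66 [0.647  0.0122 0.0656]
NR [ 0.6368 -0.0652  0.0672] gap 0.0022130906226370184 topz66 [ 0.6379 -0.0656  0.0672]
die [ 0.6974 -0.0332  0.0719] gap 0.0014082253856593178 topz66 [ 0.6981 -0.0334  0.0719]
knobtop [ 0.6058 -0.0249  0.1149] gap 0.0013425042138952151 topz66 [ 0.6065 -0.0251  0.1149]
pivot [0.6166 0.0609 0.0756] gap 0.001869434995739904 topz66 [0.6176 0.0607 0.0756]
top ctr [ 0.6822 -0.0316  0.066 ] yaw x -6.998020954669767 yaw y-90 -6.956248583166236 0.0798732316696082 0.07786261149014816
die [[ 0.6983 -0.0335  0.071 ]]
knob z118 [[ 0.6058 -0.0248  0.118 ]] pivot z75 [[0.6177 0.0607 0.075 ]]
side ctr [ 0.6805 -0.031   0.066 ] yaw x -7.008890990898707 yaw y-90 -6.680073815282576 0.08041738619301628 0.07743471317793889
die [[ 0.6971 -0.0326  0.071 ]]
knob z118 [[ 0.6038 -0.0269  0.118 ]] pivot z75 [[0.6159 0.0615 0.075 ]]
top box [[392.4800109863281, 206.6400146484375], [461.7359924316406, 194.04800415039062], [478.2799987792969, 285.0400085449219], [409.0240173339844, 297.63201904296875]] 
 [[ 0.596  -0.1923  0.02  ]
 [ 0.6306 -0.358   0.02  ]
 [ 0.4165 -0.3872  0.02  ]
 [ 0.3833 -0.2273  0.02  ]]
floor med z 0.008702127026827822
side box [[342, 307], [260, 358], [297, 419], [326, 419], [391, 369]] 
 [[ 0.5931 -0.1999  0.02  ]
 [ 0.3905 -0.2313  0.02  ]
 [ 0.4073 -0.3647  0.02  ]
 [ 0.4558 -0.3864  0.02  ]
 [ 0.615  -0.356   0.02  ]]
floor med z 0.0073595358837066915
```

```bash
cat >> h.py <<'E'
YAW=np.radians(-7.0); fx=np.array([np.cos(YAW),np.sin(YAW),0]); fy=np.array([-np.sin(YAW),np.cos(YAW),0]); O=np.array([.6752,-.0313,0])
F=lambda x,y,z=0:O+x*fx+y*fy+np.array([0,0,z])
def ori(psi):
    y=np.array([np.cos(psi),np.sin(psi),0]);z=np.array([0,0,-1.]);x=np.cross(y,z)
    return R.from_matrix(np.c_[x,y,z]).as_rotvec()
G=np.array([0,0,.045])
def st(t=""):
    s=sensors.sense(); print(t,"t%.1f"%s["clock"],s["tool_pos"],"F",s["force"],"gap %.4f"%s["finger_gap"]); return s
E
python3 - <<'E'
from h import *
S=lambda u,v:(265+(u+.5)/6-.5,185+(v+.5)/6-.5)
print("tab from side z117",onz("side",S(395,166),.117),"pred",F(-.025,0,.117))
for n in("top","side"):
    X=np.load(f"pics/X{n}.npy").reshape(-1,3); q=X-O
    m=(X[:,2]>.108)&(X[:,2]<.125)&(abs(q@fx+.025)<.03)&(abs(q@fy)<.035); p=q[m]; print(n,m.sum(),"tab fx",(p@fx).min(),np.median(p@fx),(p@fx).max(),"fy",(p@fy).min(),(p@fy).max(),"z",np.median(p[:,2]))
    m=(X[:,2]>.105)&(X[:,2]<.125)&(abs(q@fx+.070)<.015)&(abs(q@fy)<.02); p=q[m]; print("knob",m.sum(),np.median(p@fx),np.median(p@fy),p[:,2].max())
im=np.load("pics/top0.npz")["p"].copy()
c=[F(-.025+a,b,.117) for a,b in((-.007,-.015),(.007,-.015),(.007,.015),(-.007,.015))]
ims=np.load("pics/side0.npz")["p"].copy()
out=[]
for n,I,(u0,v0) in(("top",im,(270,120)),("side",ims,(260,180))):
    I=cv2.resize(I[v0:v0+110,u0:u0+120],None,fx=5,fy=5)
    for P in (c,[F(a,b,.066) for a,b in((-.05,-.022),(.052,-.022),(.052,.022),(-.05,.022))],[F(-.07,-.003,.118)]):
        q=((proj(n,np.array(P))-[u0,v0]+.5)*5).astype(np.int32)
        cv2.polylines(I,[q],True,(255,0,0),1) if len(q)>1 else cv2.circle(I,tuple(map(int,q[0])),4,(255,0,0),1)
    cv2.imwrite(f"pics/ov_{n}.png",I[:,:,::-1])
for s in np.linspace(0,1,5):
    th=s*np.pi/2; d=-fy*np.cos(th)-fx*np.sin(th); print(s, r.solve_ik(F(-.07,.085,.121)+.088*d+G,ori(YAW+np.pi/2-th)))
print(r.solve_ik(F(-.145,0,.099)+G,ori(YAW)),r.solve_ik([.505-.02*.99,-.292-.02*.156,.062+.045],ori(np.radians(9))))
E
```

```text
tab from side z117 [[ 0.6485 -0.0273  0.117 ]] pred [ 0.6504 -0.0283  0.117 ]
top 101 tab fx -0.03202595125246807 -0.025448136315808393 -0.017552318475863984 fy -0.014200220919997036 0.015742060196232633 z 0.11738688785196638
knob 78 -0.07011080784361512 -0.0020007346199569804 0.12149585191114554
side 95 tab fx -0.03545287654876289 -0.02872308365803184 -0.020276230020644697 fy -0.01489530562233158 0.016059585912554332 z 0.11507588232011223
knob 78 -0.07269344440155551 -0.006753512440291291 0.11876526894414663
0.0 [ 0.1947  0.8715 -0.4093  1.7252  0.5231  0.6556  0.9422]
0.25 [ 0.1168  0.8267 -0.2944  1.8313  0.4238  0.5458  0.6021]
0.5 [ 0.0062  0.7959 -0.1747  1.9143  0.2864  0.4553  0.288 ]
0.75 [-0.1174  0.7824 -0.0676  1.9598  0.1217  0.4032 -0.0069]
1.0 [-0.2378  0.7849  0.0258  1.9598 -0.0471  0.3975 -0.2983]
[-0.0459  0.8213 -0.0254  1.9733  0.0546  0.3476 -0.2367] [ 0.5697  0.9133 -0.1791  1.8668  0.3759  0.3943  0.2671]
```

View pics/ov_top.png

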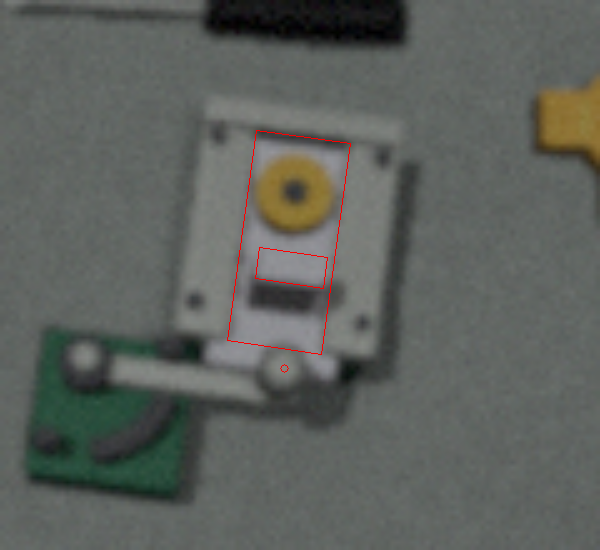

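View pics/ov_side.png

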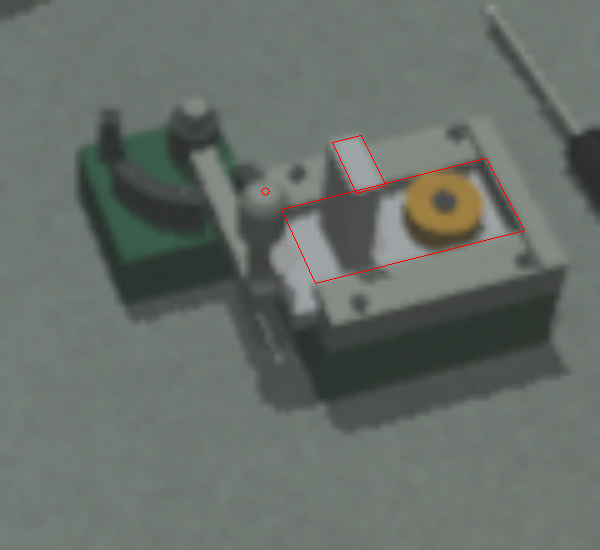

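The overlays agree with both views to about 2 mm: knob at top-view px (326,193), tab around (328,173). Going for the knob, with the jaws along the lever arm.

```bash
python3 - <<'E'
from h import *
K=F(-.0705,-.003); o=ori(YAW+np.pi/2)
r.reach(K+[0,0,.24],o); fingers.set_gripper(.056); st("above")
print(r.movel(K+[0,0,.103]+G,o,speed=.12,f_stop=12)); st("down")
fingers.set_gripper(0.01,25); st("grip")
for n in("side","top"):
    p,d=vision.capture(n); cv2.imwrite(f"pics/{n}1.png",p[:,:,::-1])
E
```

```text
above t3.4 [ 0.6049 -0.0257  0.24  ] F [-0.2742 -0.2857 -0.4486] gap 0.0561
False
down t4.3 [ 0.6054 -0.0256  0.1486] F [ 0.69   -0.5739 -0.4563] gap 0.0560
grip t5.0 [ 0.605  -0.0254  0.148 ] F [ 0.6475  1.3062 -0.727 ] gap 0.0205
```

View pics/side1.png

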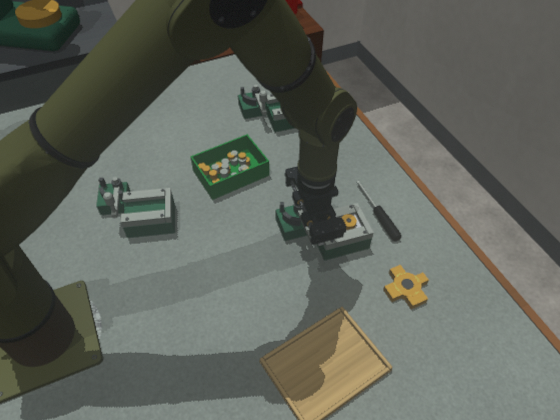

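The jaws hold the knob at about (322,220), with a gap of 20.5 mm against a nominal 22 mm. Next: lift and swing.

```bash
python3 - <<'E'
from h import *
s=sensors.sense(); base=s["tool_pos"].copy(); P=F(-.07,.085)
rad=np.linalg.norm((base-P)[:2]); a0=np.arctan2(*(base-P)[1::-1]); print(rad,np.degrees(a0))
r.movel(base+[0,0,.020],speed=.06,f_stop=20); st("lift")
z=sensors.sense()["tool_pos"][2]
n=7
for i in range(1,n+1):
    th=np.pi/2*i/n; a=a0-th
    p=np.array([P[0]+.088*np.cos(a),P[1]+.088*np.sin(a),base[2]+.020])
    hit=r.movel(p,ori(a0+np.pi-th),speed=.09,f_stop=25); st(f"sw{i} {hit}")
    if hit: break
E
```

```text
0.08769448085644022 -97.30259828447768
lift t5.5 [ 0.6049 -0.0254  0.1684] F [ 0.0863  1.2913 -3.0976] gap 0.0208
sw1 False t5.9 [ 0.5861 -0.0206  0.168 ] F [ 0.0106  2.5962 -1.6064] gap 0.0207
sw2 False t6.3 [ 0.5691 -0.0122  0.1681] F [ 0.8544  3.4612 -2.2223] gap 0.0207
sw3 False t6.7 [ 0.5542 -0.0001  0.1682] F [ 2.4984  3.0655 -0.8249] gap 0.0205
sw4 False t7.0 [0.5421 0.0152 0.1682] F [ 1.9058  2.4993 -2.1872] gap 0.0206
sw5 False t7.4 [0.5336 0.0327 0.1681] F [ 2.3189  1.7379 -2.7945] gap 0.0206
sw6 False t7.8 [0.5292 0.0517 0.1681] F [ 2.7697  1.4354 -2.1974] gap 0.0207
sw7 False t8.2 [0.5291 0.0711 0.1681] F [ 3.332   0.6965 -1.9453] gap 0.0203
```

```bash
python3 - <<'E'
from h import *
s=sensors.sense(); b=s["tool_pos"].copy()
print(r.movel([b[0],b[1],.1475],speed=.05,f_stop=10)); st("lower")
fingers.set_gripper(.056); st("open")
b=sensors.sense()["tool_pos"]
r.movel([b[0],b[1],.26],speed=.2); st("up")
# move aside toward tab
T=F(-.025,0); r.movel(T+[0,0,.26],ori(YAW),speed=.25); st("tab")
for n in("side","top"):
    p,d=vision.capture(n); cv2.imwrite(f"pics/{n}2.png",p[:,:,::-1])
    np.save(f"pics/X{n}2.npy",dep(n,d))
E
```

```text
True
lower t8.7 [0.5285 0.0716 0.1467] F [-1.5604  0.4168  7.8717] gap 0.0204
open t9.3 [0.5293 0.0719 0.1465] F [ 0.0104 -0.0846  0.4945] gap 0.0561
up t10.1 [0.5287 0.0719 0.2594] F [-1.0838  0.4092 -1.3639] gap 0.0561
tab t10.8 [ 0.6491 -0.0272  0.2587] F [-0.7759 -0.6414  1.257 ] gap 0.0558
```

View pics/side2.png

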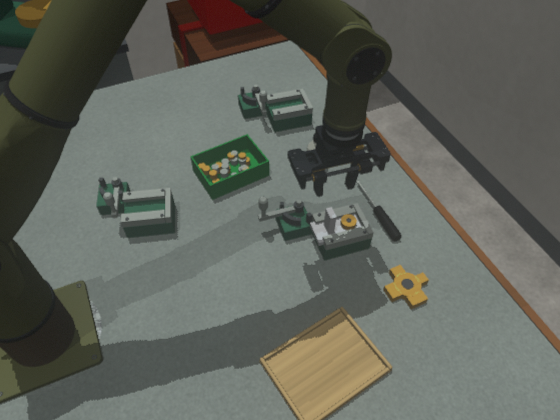

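View pics/top2.png

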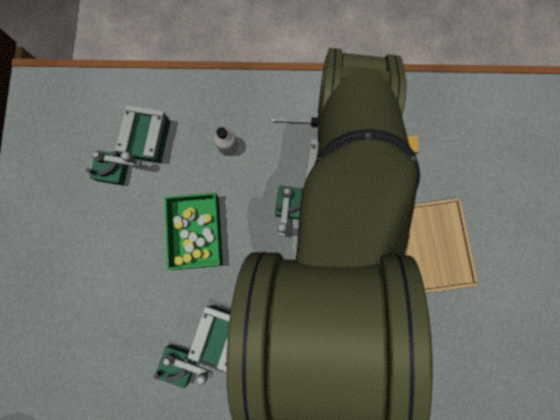

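The lever arm now points along -x, with the knob at side px (264,203) and top px (283,230). I'll check its angle and height.

```bash
python3 - <<'E'
from h import *
for n in("top","side"):
    X=np.load(f"pics/X{n}2.npy").reshape(-1,3); q=X-F(-.07,.085)
    m=(X[:,2]>.09)&(X[:,2]<.14)&(np.hypot(q[:,0],q[:,1])<.11)&(np.hypot(q[:,0],q[:,1])>.06)&(q@fx<0);p=q[m]
    c=np.median(p,0); print(n,m.sum(),"ang",np.arctan2(-c@fx,-c@fy),"r",np.hypot(*c[:2]),"ztop",np.percentile(p[:,2],95))
I=cv2.imread("pics/side2.png"); cv2.imwrite("pics/cs2.png",cv2.resize(I[175:265,245:375],None,fx=6,fy=6,interpolation=2))
E
```

```text
top 85 ang 1.5374478102131741 r 0.08758645460411957 ztop 0.12037512413108513
side 110 ang 1.4778564488757373 r 0.09122893648521271 ztop 0.11868316807676457
```

View pics/cs2.png

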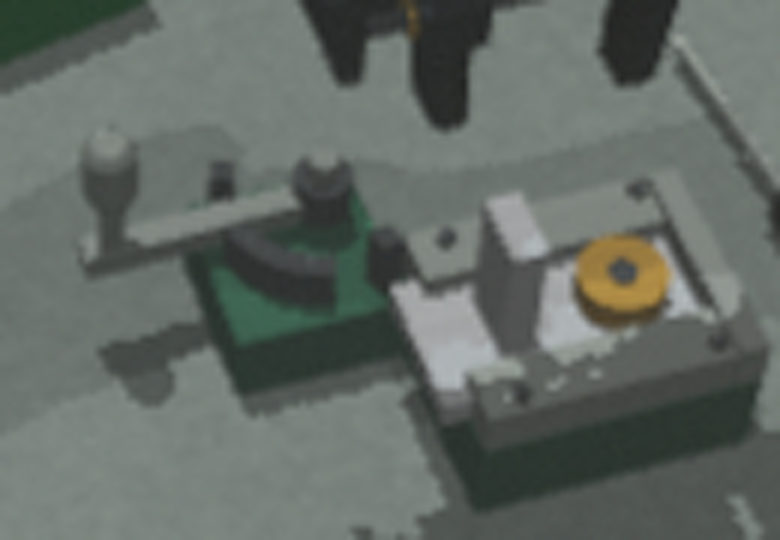

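The lever is down in the open notch: top at about 118 mm, angle about 1.5 rad, past the hump. Now grip the tab and draw the slide.

```bash
python3 - <<'E'
from h import *
T=F(-.026,0); o=ori(YAW)
print(r.movel(T+[0,0,.099]+G,o,speed=.12,f_stop=10)); st("down")
fingers.set_gripper(0.005,40); st("grip")
s=sensors.sense(); b=s["tool_pos"].copy(); b[2]=.1435
print(r.movel(s["tool_pos"]-.03*fx,o,speed=.04,f_stop=25)); st("pull30")
p,d=vision.capture("side"); cv2.imwrite("pics/side3.png",p[:,:,::-1])
E
```

```text
False
down t12.0 [ 0.65   -0.0282  0.1448] F [ 0.3389 -0.3487  0.4021] gap 0.0561
grip t12.8 [ 0.6497 -0.0282  0.1441] F [0.1101 0.1433 0.002 ] gap 0.0138
False
pull30 t13.6 [ 0.6189 -0.0244  0.1441] F [-2.9738 -0.5905  3.4915] gap 0.0136
```

View pics/side3.png

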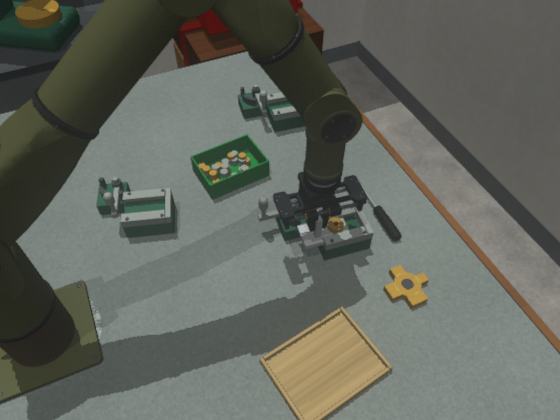

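The slide comes out freely: the die has moved to about (335,224) and forces are around 4 N. Continuing the pull.

```bash
python3 - <<'E'
from h import *
o=ori(YAW); b=F(-.026,0)+[0,0,.1446]
b[:2]=[.6497,-.0282]
for d in(.06,.09,.125):
    print(r.movel(b-d*fx,o,speed=.05,f_stop=25)); st("pull%.3f"%d)
r.pause(.3); st()
for n in("side","top"):
    p,d=vision.capture(n); cv2.imwrite(f"pics/{n}4.png",p[:,:,::-1])
E
```

```text
False
pull0.060 t14.4 [ 0.59   -0.0208  0.1445] F [ 0.3253 -0.6536 -2.5303] gap 0.0134
False
pull0.090 t15.2 [ 0.5608 -0.0172  0.1447] F [ 0.3202 -0.5054 -3.6698] gap 0.0136
False
pull0.125 t16.0 [ 0.5261 -0.013   0.1447] F [ 0.9743  0.2467 -3.6364] gap 0.0137
 t16.3 [ 0.5258 -0.013   0.1446] F [-0.2865  0.7373 -3.5234] gap 0.0136
```

View pics/side4.png

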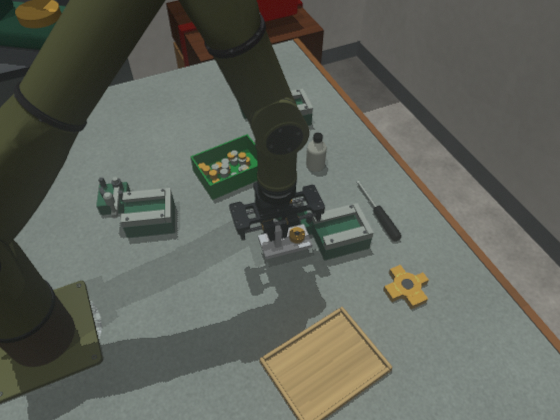

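The slide hangs level and clear of the channel, die at (297,235); the load of about 3.6 N matches its weight. Carrying it to the tray.

```bash
python3 - <<'E'
from h import *
b=sensors.sense()["tool_pos"].copy(); b[2]=.195
r.movel(b,ori(YAW),speed=.08)
ty=np.radians(9); tx=np.array([np.cos(ty),np.sin(ty),0])
t=np.array([.505,-.292,0])-.020*tx
r.movel(t+[0,0,.195],ori(ty),speed=.13); st("over")
r.movel(t+[0,0,.135],ori(ty),speed=.08); st("low")
for n in("side","top"):
    p,d=vision.capture(n); cv2.imwrite(f"pics/{n}5.png",p[:,:,::-1])
E
```

```text
over t19.6 [ 0.4855 -0.2944  0.195 ] F [-0.3242 -0.2446 -2.2154] gap 0.0140
low t20.5 [ 0.4855 -0.2953  0.1353] F [-0.1607 -0.6877 -2.8566] gap 0.0138
```

View pics/side5.png

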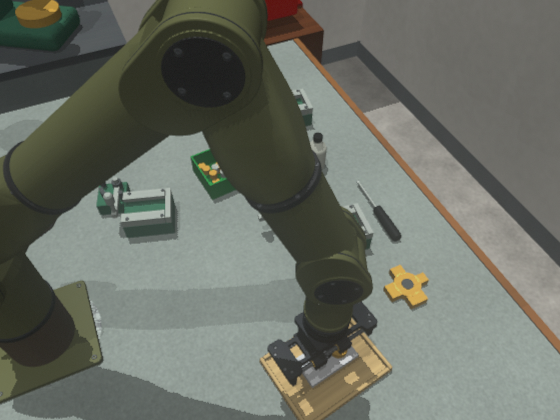

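The slide hangs over the middle of the tray, plate at about (330,365), with wall margin all round. Lowering to contact.

```bash
python3 - <<'E'
from h import *
ty=np.radians(9); tx=np.array([np.cos(ty),np.sin(ty),0])
t=np.array([.505,-.292,0])-.020*tx
print(r.movel(t+[0,0,.111],ori(ty),speed=.04,f_stop=4)); st("a")
print(r.movel(t+[0,0,.104],ori(ty),speed=.015,f_stop=5)); st("contact")
fingers.set_gripper(.056); st("open")
b=sensors.sense()["tool_pos"].copy()
r.movel([b[0],b[1],.25],ori(ty),speed=.15)
r.reach([.35,.25,.35],ori(YAW+1)); st("away"); 
for n in("side","top"):
    p,d=vision.capture(n); cv2.imwrite(f"pics/{n}6.png",p[:,:,::-1]); np.save(f"pics/X{n}6.npy",dep(n,d))
E
```

```text
False
a t21.3 [ 0.4853 -0.2952  0.111 ] F [ 0.239  -1.2417 -3.3471] gap 0.0138
True
contact t21.7 [ 0.4855 -0.2953  0.107 ] F [-1.1862  0.8174  5.081 ] gap 0.0134
open t22.4 [ 0.4845 -0.2948  0.1059] F [ 0.0961 -0.8637 -0.7834] gap 0.0567
away t25.6 [0.3506 0.2493 0.3498] F [-0.6263 -0.3082  0.1488] gap 0.0558
```

View pics/side6.png

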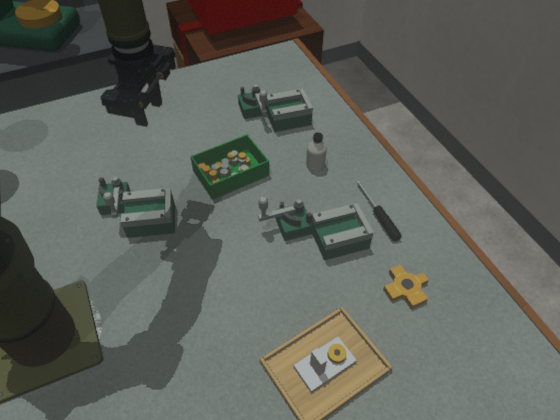

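View pics/top6.png

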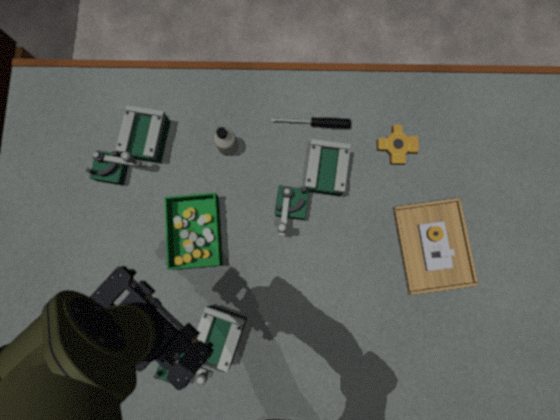

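The slide lies in the middle of the tray (top px (437,245)), the lever is open, and the bystanders sit where they were. One last numeric check before handing in.

```bash
python3 - <<'E'
from h import *
for n in("top","side"):
    X=np.load(f"pics/X{n}6.npy").reshape(-1,3); q=X-F(-.07,.085); h=np.hypot(q[:,0],q[:,1])
    m=(X[:,2]>.09)&(X[:,2]<.14)&(h<.11)&(h>.06)&(q@fx<0);c=np.median(q[m],0)
    print(n,"lever",np.arctan2(-c@fx,-c@fy),"top",np.percentile(q[m][:,2],95))
    c=np.array([.505,-.292,0]);ty=np.radians(9);tx=np.array([np.cos(ty),np.sin(ty),0]);tY=np.array([-tx[1],tx[0],0])
    u=(X-c)@tx;v=(X-c)@tY
    m=(abs(u)<.05)&(abs(v)<.026)&(X[:,2]>.014)&(X[:,2]<.026);A=np.c_[u[m],v[m],np.ones(m.sum())]
    k=np.linalg.lstsq(A,X[m][:,2],rcond=None)[0]; print("plate tilt",k[:2],"top z",k[2],m.sum())
    f=(abs(u)<.09)&(abs(v)<.065)&((abs(u)>.062)|(abs(v)>.04)); print("floor z",np.median(X[f][:,2]))
d=lambda a,b:np.abs(cv2.imread(a).astype(int)-cv2.imread(b)).sum(2)[90:175,180:440]
D=d("pics/top0.png","pics/top6.png");print("bystander area changed px",(D>90).sum())
job.hand_in(); print("done")
E
```

```text
top lever 1.536291801234107 top 0.12008528768281798
plate tilt [ 0.0038 -0.0054] top z 0.020822525601986164 635
floor z 0.008737117999813748
side lever 1.4748955404173234 top 0.11826814789441038
plate tilt [0.0025 0.0006] top z 0.01952538927743889 771
floor z 0.007350127261145367
bystander area changed px 438
the job is handed in; nothing more can be done
done
```

I lifted the retaining lever 20 mm, swung it over the gate and lowered it into the open notch. I then gripped the tab, drew the slide about 124 mm straight out, laid it flat in the middle of the tray, let go and withdrew. The job was handed in about 26 s into the 61 s allowed, and no verdict was reported.

**Last checks before handing in:**
- **Lever:** it is down, with the knob top at about 118–120 mm. Its angle reads 1.54 rad from the top camera and 1.47 rad from the side camera. The two disagree by 0.06 rad, within the 2 mm calibration error, and both are above the required 1.4 rad.
- **Slide:** its tilt is under 0.01 rad in both views. The plate's top is 12 mm above the measured tray floor, which is exactly the plate's thickness, so it is resting on the floor inside the walls.
- **Bystanders:** they look unmoved in the before and after pictures, but I did not measure them. A rough pixel comparison showed 438 changed pixels and was inconclusive, because its window included the spot where the slide was removed.
- **Forces:** wrist readings between moves stayed below about 8 N.

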